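Clamp a circuit board in the rework fixture to the set force

TASK

Slide the board carrier gently along its channel, under the clamp, until it is fully home against the end stop. Then turn the clamp's wing knob clockwise until the small brass indicator tab pops out of the side of the black force gauge under the clamp arm, and stop there, for overtightening cracks the board. Do not touch the tab, and leave the other things on the bench where they are.

Things in the scene. Friction and masses are not known exactly. Their poses are not given: they have to be found in the camera images.
- fixture: Aluminium clamping fixture bolted to the bench. Origin on the bench top under the screw axis; z up. Base plate 110 mm wide (x), y = -180 to +105 mm, 10 mm thick, with a straight channel along its y axis between two rails (inner faces at x = +-36.5 mm, rail tops 22 mm above the bench). The board carrier slides in it towards +y.
- stop: Dark steel end stop of the channel (60 x 10 x 14 mm), fixed before the column. Origin at the middle of the lower edge of its contact face, 10 mm above the bench, at fixture y = +50 mm; the carrier's leading edge must rest against this face (carrier origin then at fixture y = -25 mm).
- carrier: Loose aluminium plate 70 (x) by 150 (y) by 6 mm, 0.3 to 0.5 kg, with a green circuit board on it, lying in the fixture's channel (1.5 mm side clearance; drag 2 to 6 N), axes along the fixture's. Origin: centre of its underside. Starts drawn back 40 to 70 mm from the stop. A steel package lid 34 mm square, top 14 mm above the origin, lies at y = +25 mm and comes under the clamp's foot when home.
- carrier_grip (a point): Point to pinch the carrier's grip block, which stands at carrier y = -62 mm: an upright black block 36 mm (x) by 12 mm (y), from 6 to 42 mm above the carrier's underside (top 52 mm above the bench). This point is on its mid-plane, 11 mm under its top. Axes as the carrier's.
- knob (a joint): Angle of the clamp's wing knob in rad; grows as it is turned clockwise seen from above, which drives the foot straight down 3 mm per rad; the knob keeps its height. Starts at 0 to 0.8, end of travel at 9. The screw holds where it is left; turning takes 0.1 to 0.2 N m.
- knob_grip (a point): On the knob's axis at the middle of its wing: a plain black bar 50 mm long (own x) by 12 mm thick (own y) by 30 mm tall (116 to 146 mm above the bench), on a thin round neck that goes down to a collar 106 mm above the bench. Pinch it from above across its 12 mm thickness. z up; turns with the knob.
- foot_face (a point): Centre of the underside of the clamp's foot, a steel disc 22 mm across, sprung in the black force gauge under the arm. It starts 2 to 8 mm above the height of the package lid (the spindle's setting differs each time). On the lid it presses with 2 N at first touch, and 7.5 N more for each further rad of the knob, so the tab pops about 1.3 rad after first touch.
- tab (a joint): How far the brass indicator tab (20 mm wide, 8 mm tall) stands out of the black force gauge, a block 54 (x) by 34 by 20 mm on the spindle under the clamp arm, sinking with the foot: near 0 m while in (flush with the gauge's +x face, 34 mm from the screw axis), about 0.012 once popped out along the fixture's +x. It is let out when the foot presses with about 12 N, and stays out.
- tab_end (a point): Centre of the outer end face of the indicator tab, 40 to 60 mm above the bench, 28 mm higher than the foot's face while that is unloaded. Axes as the fixture's.
- screwdriver: Loose screwdriver lying beside the fixture, about 150 mm long. Bystander.
- flux_jar: Small jar, 44 mm across, 45 mm tall. Bystander.
- spool: Small wire spool lying flat, 52 mm across, 24 mm tall. Bystander.
- spare_board: Bare spare circuit board 60 x 80 mm lying on the bench. Bystander.
- parts_tray: Small open parts tray 75 x 110 x 22 mm. Bystander.
- nozzle: Steel hot-air nozzle standing on its wide end, 40 mm across, 36 mm tall. Bystander.
- tweezers: Dark steel tweezers lying flat, 130 mm long. Bystander.
- clamp_arm (a point): Centre of the top of the clamp arm's free end, on the screw axis, 100 mm above the bench. The arm (30 mm wide, underside 74 mm above the bench) overhangs the channel from y = -18 to +94 mm of the fixture, where a column carries it. Axes as the fixture's.
There are look-alikes about, which are no part of the job. What is shaped like the carrier but brown is not meant.

How it is judged:
By the outcome, as a careful person would: the job done as asked, in the order asked, and still so for the second after the job is handed in, with the robot touching nothing.
It also fails if it takes over 72 s, if anything falls off the work surface, if the arm or the gripper's body presses on something with over 40 N, if the wrist force passes 120 N, or if a joint passes its speed limit or range.

ROBOT

A 6-joint arm with a two-finger parallel gripper is mounted at the origin on the work surface. World frame = base frame: x ahead of the robot, y to its left, z up, the work surface at z = 0. Lengths are in m, angles in rad, forces in N, time in s.
With the tool pointing down it reaches from about 0.275 to 0.85 m from the base axis. Payload 19 kg.
Tool frame: the origin (TCP) lies at the very end of the fingers, on their centre line; the grasp point (between the pads) lies 19 mm behind it (robot.tcp_to_grasp is the distance from the TCP to the grasp point, in m); z points along the fingers, y is the direction in which the jaws open and shut (so a half turn about z gives the same grasp; the last joint's range is limited). The gripper opens to 85 mm and grips with 20 to 120 N. Pads are 22 mm wide; open, the fingers measure 114 mm over their backs; the gripper's body (76 mm by 85 mm) begins 54 mm behind the grasp point. The pads swing forward as they close: fully open they stand 13 mm farther back than shut.
Start: joints at [1.053, 0.15, 1.437, -0, 1.554, -0.134], TCP at [0.215, 0.533, 0.209] pointing down, gripper open.
Joint ranges: [-2.8, 2.8], [-0.68, 2.1], [0.12, 2.68], [-1.39, 4.53], [0.16, 2.79], [-2.81, 2.81]. Speed limits (rad/s): [1.89, 1.89, 2.22, 3.01, 3.01, 3.01].

INTERFACE

Orientations are given as a unit quaternion [x, y, z, w].
In Python, from bench import robot gives the robot as it stands. The module is installed in compiled form; this text tells all that it offers.
- The arm moves only by the shell command python3 -m crank 'ROWS' [OPENING] [FORCE]. ROWS is JSON, a list of rows, each a list of 2 entries, a list of its own where there are three numbers: the shift along the tool's x, y, z in mm, then the turn about the tool's z in degrees. A call has 1 to 10 rows; each row shifts and turns the commanded pose from where the row before left it, along the tool's axes as they then stand; what a row does not reach is not made up. A row lasts 1/8 s, in which the tool goes at most 62.5 mm and 10.7 degrees, less where a joint would pass 70% of its speed; a pose out of reach is approached as far as the arm can. A call with a gripper value outside its range is refused whole. OPENING is the closure in counts, from 0 (fully open) to 255 (shut), set as the call begins (- or left out, the last holds). The fingers move at their own pace and stop on an object; FORCE is the grip in N (left out, the last holds). Time passes only in rows, so rows that do not move let the fingers close. It gives the time, the measured TCP pose, the force and the opening at its end, in the units of the state.
- robot.state(): the state, without advancing time (a new reading comes with each control period).
- robot.get_image(name): name is "scene" or "side" or "wrist"; returns a dict with "image" (400x640x3 uint8, red, green, blue), "z_map" (400x640 float32, m along the optical axis (not along the pixel's ray), 0 where there is no reading), "camera_matrix" (3x3 intrinsics, pixels), "origin" and "attitude" of the camera in the world. Camera axes: x right, y up, looking along -z (the intrinsics and any distortion apply to the point x, -y, -z); pixel columns grow to the right and rows downward; lengths in m; the calibration is good to about 2 mm. The wrist camera is an equidistant fisheye: a pixel r from the principal point sees the ray r / f radians off the axis. A picture is of the moment at which its call begins.
- robot.job_done(): hands the job in, once; it reports no verdict.
Trained networks look in a picture, given as the dict that the camera call returned (one of the last four; its "shot" number tells which), for a name from the list of things; names that differ only in an ending like _2 or _b are one class to them, and where a whole thing is asked for, a point or a joint stands for the part that bears it (a point fixed in the world has none). Each returns a list of dicts, best first, with "p" (0 to 1); they miss things now and then, are a little off and sometimes report something else, mostly with a low value. They report only what shows in the picture. A call takes as long as a camera call. They do not tell look-alikes from the thing itself.
- robot.spot_in(target, picture): "box" ([left, top, right, bottom] in pixels, round what is visible of it).
- robot.trace(target, picture): "mask" (400x640 bool, what is visible of it) and "box" ([left, top, right, bottom] in pixels, round what is visible of it).
- robot.mark_of(target, picture): "point" ([column, row] in pixels: a listed point, or the origin of a listed thing).
The state is a dict: "t": time; "joints": joint angles; "joint_velocities": joint speeds; "effort": joint torques, N m; "ee_pos": TCP position; "eef_rot": TCP orientation; "force": force on the tool from outside, world axes, zero at the start; "moment": the same for the moment, N m; "gripper_width": finger opening in m.
Only numpy, scipy, OpenCV 4.12 (cv2) and the standard library are available. Lean on these libraries where they do the work, as an engineer would, in place of code of your own. Each camera call takes 0.05 s, during which the arm holds its last target.

## Working session

There is one attempt and no reset: what is moved stays moved. The work goes in short steps, Python scripts to look and compute and a shell command to move; the robot and the scene stay as the last step left them, time stands still between calls to the robot, and variables do not carry over. Pictures are saved under pics/ and viewed, and the job is handed in when it is done.

```bash
mkdir -p pics; cat > h.py <<'E'
import numpy as np, cv2
from bench import robot
from scipy.spatial.transform import Rotation as R
def Rm(a):
    a=np.array(a,float)
    return a if a.shape==(3,3) else R.from_quat(a).as_matrix()
def world(p,u,v,z=None):
    K=np.array(p['camera_matrix']); 
    if z is None:
        zz=p['z_map'][int(v)-1:int(v)+2,int(u)-1:int(u)+2]; z=np.median(zz[zz>0])
    c=np.array([(u-K[0,2])/K[0,0]*z, -(v-K[1,2])/K[1,1]*z, -z])
    return Rm(p['attitude'])@c+np.array(p['origin'])
def onplane(p,u,v,h):
    a=world(p,u,v,1.0); o=np.array(p['origin']); d=a-o
    return o+d*(h-o[2])/d[2]
def save(p,n,crop=None,s=1):
    im=p['image'][:,:,::-1]
    if crop: l,t,r,b=crop; im=im[t:b,l:r]
    cv2.imwrite('pics/'+n,cv2.resize(im,None,fx=s,fy=s,interpolation=cv2.INTER_CUBIC))
E
python3 - <<'E'
from h import *
np.set_printoptions(precision=4,suppress=True)
s=robot.state();print(s)
for n in ['scene','side','wrist']:
    p=robot.get_image(n); save(p,n+'0.png'); print(n,p['camera_matrix'],p['origin'],p['attitude'],p.keys())
    for t in ['fixture','stop','carrier','carrier_grip','knob_grip','clamp_arm','tab_end','foot_face']:
        for d in robot.mark_of(t,p)[:3]:
            u,v=d['point']
            print(t,round(d['p'],2),np.round(d['point'],1), world(p,u,v) if n!='wrist' else '')
E
```

```text
{'t': 0.0, 'joints': array([ 1.053 ,  0.151 ,  1.438 ,  0.    ,  1.5538, -0.134 ]), 'joint_velocities': array([-0.0002,  0.0014,  0.0002, -0.0002,  0.0001,  0.0017]), 'effort': array([  0.0037, -71.3068, -57.0864,  -0.0001,   0.009 ,   0.    ]), 'ee_pos': array([0.2152, 0.5329, 0.2085]), 'eef_rot': array([ 0.1907,  0.9816, -0.0006, -0.0002]), 'force': array([ 0.7813, -0.5531, -0.5366]), 'moment': array([ 0.0129, -0.0104, -0.0459]), 'gripper_width': 0.08534368393125262}
scene [[416.9443   0.     314.4258]
 [  0.     416.9443 200.5609]
 [  0.       0.       1.    ]] [ 0.9499 -0.4886  0.9723] [0.2911 0.1068 0.3505 0.8837] dict_keys(['image', 'z_map', 'camera_matrix', 'origin', 'attitude', 'shot'])
fixture 0.89 [360.1 203.5] [0.5866 0.1116 0.0193]
stop 0.38 [372.5 191. ] [0.6016 0.1396 0.0644]
carrier 0.93 [299.9 158.3] [0.3383 0.1234 0.0083]
carrier 0.84 [273.6 272.6] [ 0.5624 -0.2025  0.0136]
carrier 0.84 [243.3 207.3] [ 0.3513 -0.1192  0.0075]
carrier_grip 0.9 [319.1 219.6] [ 0.5465 -0.0164  0.0354]
carrier_grip 0.84 [277.7 153.9] [0.2985 0.0692 0.0409]
carrier_grip 0.79 [254.5 254.6]
[... 725 characters left out ...]
ier_grip 0.89 [272.7 306.8] [ 0.3663 -0.1818  0.0392]
carrier_grip 0.85 [330.9 303.3] [ 0.4856 -0.2197  0.0412]
carrier_grip 0.83 [210.6 227.4] [0.284  0.0794 0.0418]
knob_grip 0.78 [312.2 158.1] [0.5724 0.1253 0.1434]
clamp_arm 0.86 [313.  168.9] [0.5726 0.1201 0.1101]
foot_face 0.56 [313.2 190.1] [0.5724 0.1183 0.032 ]
wrist [[309.7069   0.     317.8301]
 [  0.     309.7069 202.231 ]
 [  0.       0.       1.    ]] [0.1502 0.5589 0.3741] [-0.1162 -0.0777  0.5536  0.821 ] dict_keys(['image', 'z_map', 'camera_matrix', 'origin', 'attitude', 'shot'])
stop 0.6 [ 37.5 359.7] 
carrier 0.63 [ 71.5 345.5] 
carrier_grip 0.79 [ 51.9 359.3] 
carrier_grip 0.63 [ 94.1 314.3] 
knob_grip 0.56 [138.6 376.9]
```

View pics/scene0.png

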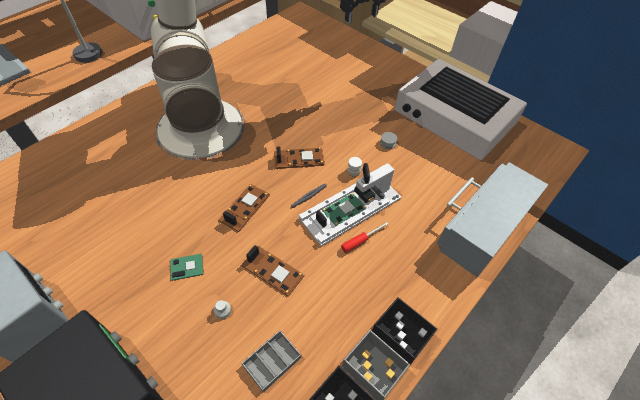

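View pics/side0.png

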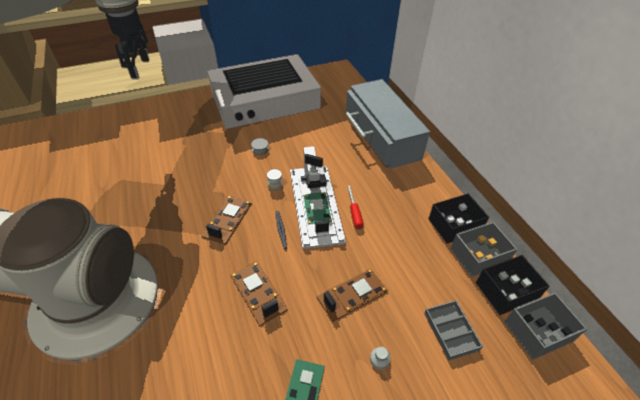

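```bash
python3 - <<'E'
import cv2
a=cv2.imread('pics/scene0.png');cv2.imwrite('pics/scene0z.png',cv2.resize(a[140:280,270:430],None,fx=4.5,fy=4,interpolation=cv2.INTER_CUBIC))
a=cv2.imread('pics/side0.png');cv2.imwrite('pics/side0z.png',cv2.resize(a[120:270,220:380],None,fx=4,fy=4,interpolation=cv2.INTER_CUBIC))
E
```

```text
(no output)
```

View pics/scene0z.png

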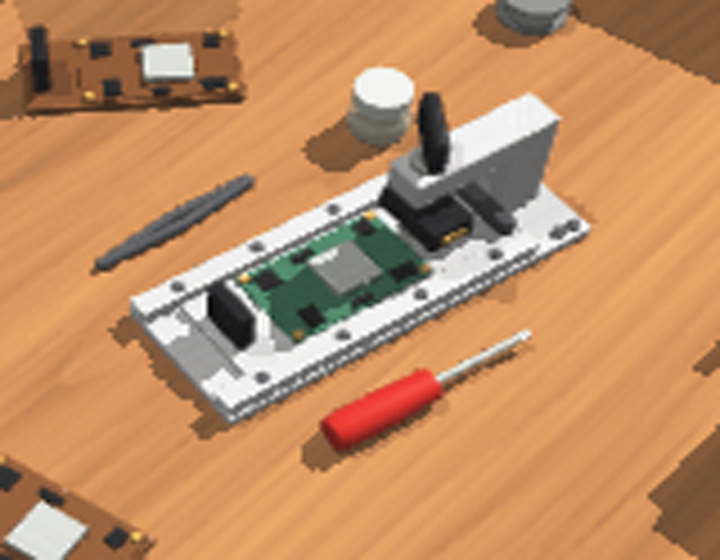

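View pics/side0z.png

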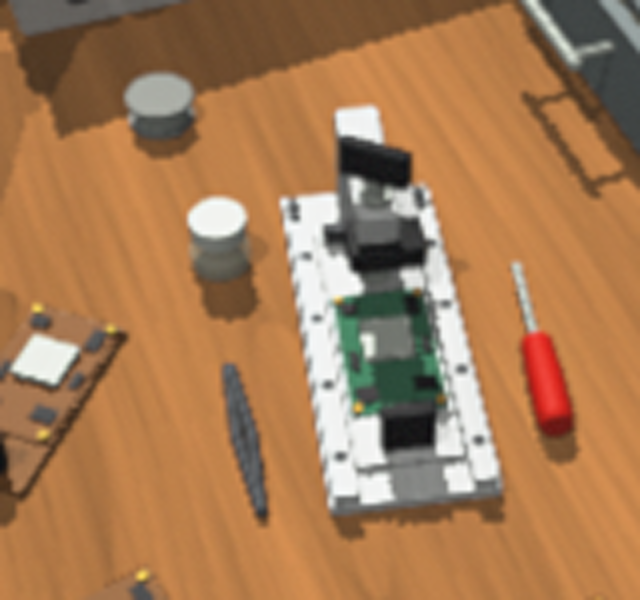

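```bash
cat > fit.py <<'E'
from h import *
np.set_printoptions(precision=4,suppress=True)
def cloud(p):
    z=p['z_map'];K=np.array(p['camera_matrix']);v,u=np.nonzero(z>0);d=z[v,u]
    c=np.stack([(u-K[0,2])/K[0,0]*d,-(v-K[1,2])/K[1,1]*d,-d],1)
    return c@Rm(p['attitude']).T+np.array(p['origin']),p['image'][v,u].astype(int),np.stack([u,v],1)
if __name__=='__main__':
  for n in ['scene','side']:
    p=robot.get_image(n);P,C,U=cloud(p)
    m=(abs(P[:,0]-.56)<.25)&(abs(P[:,1]-.07)<.25)
    P,C,U=P[m],C[m],U[m]
    bright=(C.min(1)>150)
    r=bright&(P[:,2]>.014)&(P[:,2]<.03)
    # largest cluster near fixture
    near=np.hypot(P[:,0]-.56,P[:,1]-.08)<.19
    q=P[r&near]
    print(n,'rails',len(q),np.median(q[:,2]),cv2.minAreaRect(q[:,:2].astype(np.float32)))
    for nm,lo,hi in [('knob',.12,.16),('arm',.09,.108)]:
        k=near&(P[:,2]>lo)&(P[:,2]<hi); q=P[k]
        print(nm,len(q),q.mean(0),q[:,2].max(),cv2.minAreaRect(q[:,:2].astype(np.float32)))
    g=near&(P[:,2]>.04)&(P[:,2]<.06)&(C.max(1)<70); q=P[g]; print('blk',len(q),q.mean(0))
    for t in ['carrier_grip','knob_grip','carrier','fixture']:
        for d in robot.trace(t,p)[:4]:
            mm=d['mask'][U[:,1],U[:,0]]
            q=P[mm]
            if len(q)<10: continue
            if t=='carrier' : pass
            print(t,round(d['p'],2),d['box'],len(q),np.median(q,0),'top',np.percentile(q[:,2],95),cv2.minAreaRect(q[:,:2].astype(np.float32)))
E
python3 fit.py
```

```text
scene rails 934 0.021987015326725368 ((0.5941824316978455, 0.08320187777280807), (0.28166672587394714, 0.15866869688034058), 77.74332427978516)
knob 113 [0.5809 0.1225 0.1406] 0.15030115300135471 ((0.5782372951507568, 0.1266893446445465), (0.0120077570900321, 0.05086445435881615), 47.33415603637695)
arm 361 [0.5893 0.1646 0.0995] 0.10786568875521918 ((0.5862617492675781, 0.16430503129959106), (0.11560618877410889, 0.032478831708431244), 78.27883911132812)
blk 102 [0.5655 0.0403 0.0522]
carrier_grip 0.89 [313.1, 193.7, 363.6, 232.9] 1092 [0.5623 0.0447 0.0194] top 0.048595012935598335 ((0.5605815649032593, 0.04972827807068825), (0.15145836770534515, 0.07588984072208405), 75.97294616699219)
carrier_grip 0.69 [241.3, 246.3, 305.7, 293.5] 357 [ 0.5753 -0.1706  0.0087] top 0.01400917008018747 ((0.5486545562744141, -0.16477717459201813), (0.1495794802904129, 0.030387032777071), 0.08784759044647217)
carrier_grip 0.67 [218.6, 183.9, 268.0, 231.6] 992 [ 0.3573 -0.1133  0.0096] top 0.03624821169080999 ((0.3479534983634949, -0.11234822869300842), (0.07784520089626312, 0.14781072735786438), 10.4
[... 3064 characters left out ...]
322487831116, 0.1334151029586792), (0.1495068371295929, 0.07695470750331879), 49.15532684326172)
carrier 0.83 [318.8, 267.8, 389.5, 321.8] 358 [ 0.5684 -0.1708  0.0087] top 0.01304286170228334 ((0.5451467633247375, -0.1760738044977188), (0.14719520509243011, 0.032489292323589325), 11.351866722106934)
carrier 0.72 [299.7, 153.4, 320.0, 168.1] 203 [0.5737 0.123  0.1359] top 0.14712810309507857 ((0.5754895806312561, 0.1263817548751831), (0.01496083103120327, 0.049391381442546844), 45.35746765136719)
fixture 0.96 [290.9, 144.4, 341.6, 247.0] 2132 [0.5663 0.1118 0.0224] top 0.1326189627280359 ((0.5701091289520264, 0.09644394367933273), (0.2997935712337494, 0.11402200907468796), 77.61820220947266)
```

```bash
cat > fit2.py <<'E'
from fit import *
th=np.radians(77.9-90);ex=np.array([np.cos(th),np.sin(th)]);ey=np.array([-ex[1],ex[0]])
o=np.array([.577,.127])
for n in ['scene','side']:
    p=robot.get_image(n);P,C,U=cloud(p)
    f=np.stack([(P[:,:2]-o)@ex,(P[:,:2]-o)@ey,P[:,2]],1)*1000
    k=(abs(f[:,0])<65)&(f[:,1]>-200)&(f[:,1]<125)
    f,c,UU=f[k],C[k],U[k]
    mn,mx=c.min(1),c.max(1)
    r=(abs(f[:,2]-22)<2)&(mn>120)&(abs(f[:,0])>34)
    print(n,'rail x',np.percentile(f[r,0],[.5,2,98,99.5]),'y',np.percentile(f[r,1],[.5,2,98,99.5]))
    for s in (-1,1):
        rr=r&(f[:,0]*s>0)
        print(' line fit deg',np.degrees(np.arctan(np.polyfit(f[rr,1],f[rr,0],1)[0])), f[rr,0].mean())
    a=(abs(f[:,2]-100)<3)&(mn>90); print(' arm x',np.percentile(f[a,0],[2,98]),'y',np.percentile(f[a,1],[2,98]),'z',np.median(f[a,2]))
    kn=f[:,2]>135; q=f[kn]; mr=cv2.minAreaRect(q[:,:2].astype(np.float32)); print(' knob',mr, np.percentile(q[:,2],95))
    b=(mx<80)&(f[:,1]<-110)&(f[:,2]>28)&(f[:,2]<60); q=f[b]; print(' block',len(q),np.percentile(q,[3,97],0)); t=b&(f[:,2]>49);q=f[t];print('  top',len(q),np.percentile(q,[3,50,97],0))
    g=(c[:,1]>c[:,0]+10)&(f[:,2]<35);q=f[g];print(' pcb',len(q),np.percentile(q,[2,98],0))
    br=(c[:,0]>c[:,2]+50)&(f[:,2]>30)&(f[:,2]<75)&(f[:,1]>-60);q=f[br];print(' brass',len(q),np.median(q,0) if len(q) else '',UU[br][:12].tolist())
    gl=(abs(f[:,0])<40)&(mx<90)&(f[:,1]>-40)&(f[:,1]<0)&(f[:,2]>30)&(f[:,2]<90);q=f[gl];print(' gauge',len(q),np.percentile(q,[3,97],0))
E
python3 fit2.py
```

```text
scene rail x [-52.005  -51.4677  52.7839  53.0762] y [-178.4976 -176.1007   53.2963   58.6667]
 line fit deg -0.1407665698835624 -44.212648213873415
 line fit deg 0.1310861369564156 44.91246159340247
 arm x [-12.701   15.9262] y [-16.5889  91.6622] z 100.17487219685839
 knob ((1.5010719299316406, 0.3486595153808594), (12.725732803344727, 51.01696014404297), 60.066017150878906) 148.55669986621004
 block 89 [[ -15.7627 -147.1481   29.8623]
 [  18.2559 -137.6342   54.39  ]]
  top 43 [[ -15.9654 -146.2627   49.7473]
 [  -0.0829 -142.1839   52.0443]
 [  16.0659 -137.1672   54.7279]]
 pcb 527 [[ -32.3836 -113.9665   15.1885]
 [  31.6605   -8.1498   22.9228]]
 brass 9 [35.0233  0.7615 58.8945] [[372, 197], [373, 197], [370, 198], [371, 198], [372, 198], [369, 199], [370, 199], [371, 199], [369, 200]]
 gauge 125 [[-14.4765 -17.0006  49.1799]
 [ 33.3179  -1.6406  76.1086]]
side rail x [-54.5243 -53.9827  49.4373  49.9708] y [-178.7469 -176.607    51.3485   57.2863]
 line fit deg 0.06314030126573916 -46.566349400519435
 line fit deg 0.7308143528359871 42.56005374412571
 arm x [-16.2659  12.4297] y [-18.787   93.9973] z 100.19668503515256
 knob ((-1.729705810546875, -1.260284423828125), (12.688908576965332, 49.074398040771484), 58.51284408569336) 147.77700767143216
 block 120 [[ -16.2885 -148.894    29.7905]
 [  14.3043 -137.7791   54.1457]]
  top 54 [[ -16.237  -147.8554   49.4984]
 [  -0.6743 -142.6469   51.8671]
 [  14.3093 -136.4038   54.356 ]]
 pcb 507 [[ -33.932  -107.9862   13.3451]
 [  31.3267   -8.8796   23.046 ]]
 brass 2 [-16.5156  93.0606  70.6821] [[303, 155], [303, 156]]
 gauge 173 [[-19.35   -18.3697  35.1219]
 [ 28.7893  -2.2895  80.0081]]
```

```bash
python3 -m crank '[[[-40,-32,0],0],[[-40,-32,0],0],[[-40,-32,0],0],[[-40,-32,0],0],[[-40,-32,0],0],[[-40,-32,0],0],[[-40,-32,0],0],[[-40,-32,0],0],[[-40,-32,0],0],[[-40,-32,0],0]]' 255 40
python3 -m crank '[[[0,0,0],10],[[0,0,0],10],[[0,0,0],10],[[0,0,0],10],[[0,0,0],10],[[0,0,0],10],[[0,0,0],10],[[0,0,0],10],[[0,0,0],0]]'
cat > rel.py <<'E'
from h import *
import sys
th=np.radians(77.9-90);ex=np.array([np.cos(th),np.sin(th)]);ey=np.array([-ex[1],ex[0]]);o=np.array([.577,.127])
s=robot.state();M=R.from_quat(s['eef_rot']).as_matrix()
d=s['ee_pos'][:2]-o
print('t',round(s['t'],2),'fix xy',np.round([d@ex*1e3,d@ey*1e3],1),'z',round(s['ee_pos'][2]*1e3,1),'heading x',round(np.degrees(np.arctan2(M[1,0],M[0,0])),2),'j6',round(s['joints'][5],3),'F(fix)',np.round([s['force'][:2]@ex,s['force'][:2]@ey,s['force'][2]],2),'M',np.round(s['moment'],3),'w',round(s['gripper_width']*1e3,1))
if len(sys.argv)>3:
    tx,ty,tz=map(float,sys.argv[1:4])
    w=np.array([*(o+ex*tx/1e3+ey*ty/1e3),tz/1e3])-s['ee_pos']
    print('tool shift mm',np.round(M.T@w*1e3,1))
E
python3 rel.py 0 -176 28
```

```text
t: 3.2
ee_pos: [0.467, 0.085, 0.2093]
eef_rot: [0.191, 0.982, 0.0, 0.0]
force: [0.5, 1.5, 0.0]
gripper_width: 0.0005
t: 4.32
ee_pos: [0.4664, 0.0866, 0.2091]
eef_rot: [0.777, 0.63, -0.0, 0.0]
force: [0.1, -1.4, -1.2]
gripper_width: -0.0003
t 4.33 fix xy [-99.7 -62.7] z 209.1 heading x 78.06 j6 0.23 F(fix) [ 0.4  -1.36 -1.23] M [ 0.022  0.005 -0.03 ] w -0.3
tool shift mm [-113.6   99.4  181.2]
```

```bash
python3 -m crank '[[[-30,25,0],0],[[-30,25,0],0],[[-30,25,0],0],[[-24,24,0],0],[[0,0,30],0],[[0,0,40],0],[[0,0,30],0],[[0,0,20],0],[[0,0,0],0]]'
python3 rel.py 0 -172 30
python3 - <<'E'
from h import *
p=robot.get_image('scene');save(p,'s1.png',(270,100,430,280),4)
p=robot.get_image('side');save(p,'d1.png',(240,100,400,270),3.5)
E
```

```text
t: 5.45
ee_pos: [0.5388, -0.0453, 0.088]
eef_rot: [0.776, 0.631, -0.001, -0.001]
force: [0.1, 1.0, -0.0]
gripper_width: 0.0
t 5.45 fix xy [  -1.2 -176.5] z 88.0 heading x 78.23 j6 -0.021 F(fix) [-0.1   1.03 -0.02] M [ 0.023 -0.013 -0.014] w 0.0
tool shift mm [ 4.5  1.4 58. ]
```

View pics/s1.png

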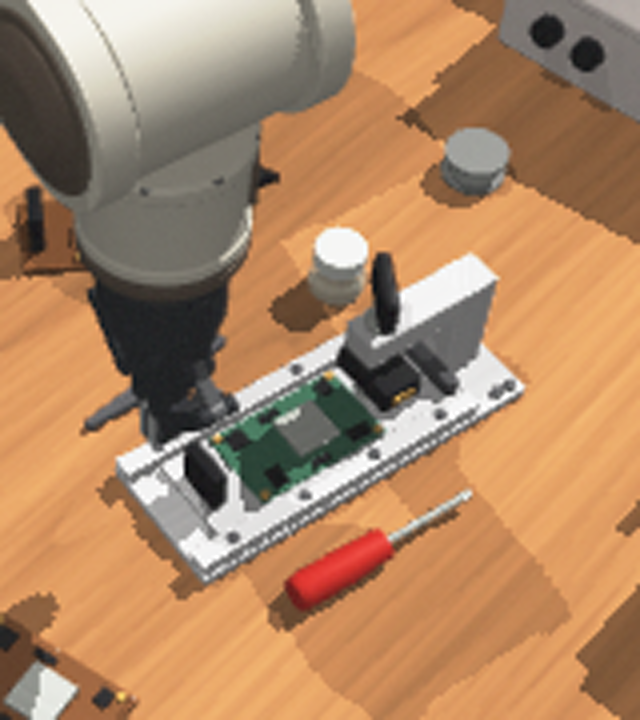

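View pics/d1.png

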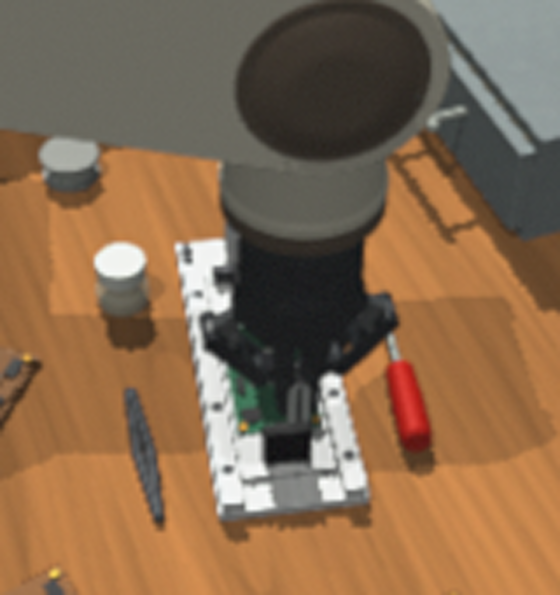

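```bash
python3 - <<'E'
from fit import *
th=np.radians(77.9-90);ex=np.array([np.cos(th),np.sin(th)]);ey=np.array([-ex[1],ex[0]]);o=np.array([.577,.127])
s=robot.state()
for n in ['scene','side']:
    p=robot.get_image(n);P,C,U=cloud(p)
    f=np.stack([(P[:,:2]-o)@ex,(P[:,:2]-o)@ey,P[:,2]],1)*1000
    K=p['camera_matrix'];c=Rm(p['attitude']).T@(s['ee_pos']-p['origin']);print(n,'tcp px',K[0][0]*c[0]/-c[2]+K[0][2],K[1][1]*-c[1]/-c[2]+K[1][2])
    k=(abs(f[:,0])<40)&(f[:,1]<-110)&(f[:,1]>-230)
    for lo,hi in [(60,85),(85,100),(100,120),(120,140)]:
        q=f[k&(f[:,2]>lo)&(f[:,2]<hi)]
        if len(q): print(lo,hi,len(q),np.percentile(q,[2,98],0))
    t=k&(f[:,2]>46)&(f[:,2]<58);q=f[t]; 
    if len(q): print('blk',len(q),np.percentile(q,[3,50,97],0))
E
```

```text
scene tcp px 310.0119028609283 213.23968423132965
100 120 4 [[  -2.1945 -187.7564  116.4936]
 [   7.0506 -183.641   119.9134]]
120 140 39 [[  -6.8007 -188.5849  120.3958]
 [  13.3353 -172.8113  138.4361]]
blk 62 [[ -14.9031 -146.9357   46.6981]
 [   2.6206 -141.8422   52.7085]
 [  18.193  -135.5546   55.1106]]
side tcp px 324.7443130592598 223.3135867687421
100 120 9 [[ -12.1719 -188.466   116.8928]
 [   2.225  -182.8384  119.1741]]
120 140 68 [[ -16.0339 -189.7617  120.7388]
 [  10.1706 -172.0987  138.7117]]
blk 70 [[ -18.9679 -147.6986   47.83  ]
 [  -3.4937 -143.7801   51.8766]
 [  13.9202 -136.8357   54.0537]]
```

```bash
python3 -m crank '[[[0,1,20],0],[[0,0,20],0],[[0,0,18],0],[[0,0,0],0]]'
python3 rel.py 0 -162 30
python3 -m crank '[[[4,0,0],0],[[4,0,0],0],[[2,0,0],0],[[2,0,0],0],[[2,0,0],0],[[0,0,0],0]]'
python3 rel.py 0 -162 30
```

```text
t: 6.15
ee_pos: [0.54, -0.0456, 0.0303]
eef_rot: [0.777, 0.63, -0.001, -0.001]
force: [0.0, -0.5, 1.3]
gripper_width: -0.0002
t 6.15 fix xy [   0.  -176.5] z 30.3 heading x 78.03 j6 -0.017 F(fix) [ 0.11 -0.5   1.27] M [ 0.005  0.012 -0.006] w -0.2
tool shift mm [14.5  0.   0.3]
t: 6.9
ee_pos: [0.5435, -0.0319, 0.0311]
eef_rot: [0.777, 0.629, -0.0, 0.0]
force: [0.3, 0.4, -0.2]
gripper_width: -0.0
t 6.9 fix xy [   0.5 -162.4] z 31.1 heading x 78.02 j6 0.009 F(fix) [ 0.18  0.45 -0.24] M [-0.028 -0.039 -0.027] w -0.0
tool shift mm [ 0.4 -0.5  1.1]
```

```bash
python3 -m crank '[[[2,0,0],0],[[2,0,0],0],[[2,0,0],0],[[3,0,0],0],[[3,0,0],0],[[3,0,0],0],[[3,0,0],0],[[3,0,0],0],[[3,0,0],0],[[3,0,0],0]]'
python3 rel.py
python3 - <<'E'
from h import *
p=robot.get_image('scene');save(p,'s2.png',(270,100,430,280),4)
E
```

```text
t: 8.15
ee_pos: [0.5491, -0.0054, 0.0311]
eef_rot: [0.777, 0.629, -0.0, 0.0]
force: [0.6, -1.1, 0.1]
gripper_width: -0.0
t 8.15 fix xy [   0.4 -135.3] z 31.1 heading x 78.01 j6 0.059 F(fix) [ 0.83 -0.92  0.07] M [-0.027  0.017 -0.014] w -0.0
```

View pics/s2.png

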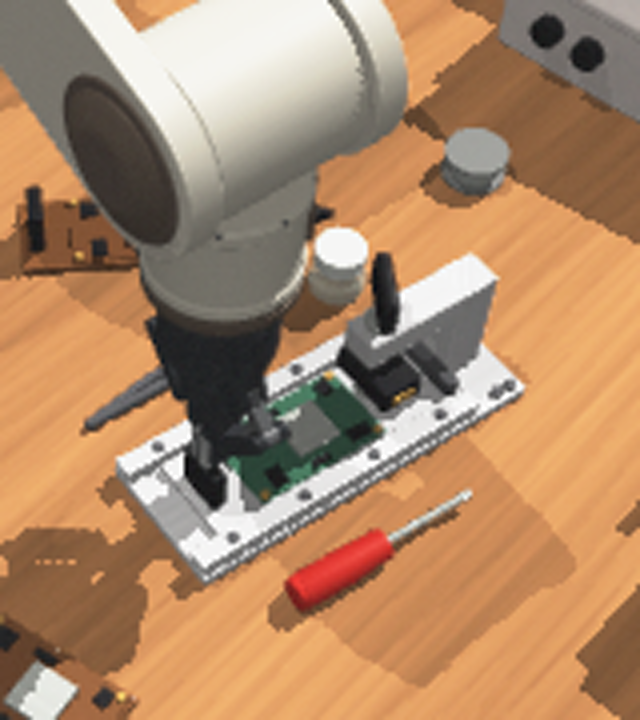

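```bash
python3 - <<'E'
from fit import *
th=np.radians(77.9-90);ex=np.array([np.cos(th),np.sin(th)]);ey=np.array([-ex[1],ex[0]]);o=np.array([.577,.127])
s=robot.state()
for n in ['scene','side']:
    p=robot.get_image(n);P,C,U=cloud(p)
    f=np.stack([(P[:,:2]-o)@ex,(P[:,:2]-o)@ey,P[:,2]],1)*1000
    K=p['camera_matrix'];c=Rm(p['attitude']).T@(s['ee_pos']-p['origin']);print(n,'tcp px',K[0][0]*c[0]/-c[2]+K[0][2],K[1][1]*-c[1]/-c[2]+K[1][2])
    k=(abs(f[:,0])<40)&(f[:,1]<-50)&(f[:,1]>-230)
    for lo,hi in [(30,40),(40,50),(50,60),(60,85),(85,100),(100,120),(120,140)]:
        q=f[k&(f[:,2]>lo)&(f[:,2]<hi)]
        if len(q): print(lo,hi,len(q),np.percentile(q,[2,50,98],0).tolist())
    if n=='side': save(p,'d2.png',(260,150,360,270),6)
    else: save(p,'s3.png',(280,170,360,250),8)
E
```

```text
scene tcp px 322.58409875610795 218.5209565626471
30 40 25 [[-13.751128326720538, -147.68490100177561, 30.538723286119804], [8.532537607954533, -145.98036161917727, 35.53751721916976], [18.13084111775748, -135.6307310108507, 39.58273727958819]]
40 50 26 [[-15.414818170110848, -147.16766136726386, 40.09554616334992], [7.766208100446274, -145.8576840664649, 46.247397936283576], [17.438561983468187, -136.2497832801653, 49.857135614139565]]
50 60 29 [[-16.64280853251903, -147.40450747449682, 50.51969388384342], [7.233994349731948, -142.79605713563572, 53.56474192024485], [18.686630780762666, -135.49977810663964, 59.9388956461783]]
60 85 44 [[-14.450307710928366, -147.54133234214973, 61.886933672679234], [5.877028140349616, -142.912805041666, 71.33814668900551], [13.404726794523379, -133.5520280986305, 84.33066386836745]]
85 100 20 [[-10.31015327766659, -148.1913174647195, 87.91972628997424], [5.162280090647554, -146.7166128543393, 95.59115625702242], [14.12799335888073, -130.4296685254394, 99.69302088227826]]
100 120 89 [[-35.37543450424573, -149.34205127635036, 102.59931234742949], [13.
[... 1051 characters left out ...]
2653, -144.6138708982271, 73.96500732657918], [10.331211629042329, -140.81493805578478, 84.4945047829009]]
85 100 52 [[-26.27636905008695, -150.07493900011434, 86.62392004603898], [-1.8208826288533775, -145.89689806058476, 94.88931901697828], [15.922079492021743, -128.99584620085, 99.76498970750433]]
100 120 194 [[-36.45809274974601, -151.37271989291526, 100.60477036501418], [0.5588567273148749, -145.90569254230542, 109.77655529231654], [34.29875453332618, -126.11292008179518, 119.15512311703023]]
120 140 143 [[-38.53280898864271, -154.34938636004938, 120.73669600327861], [3.3973259534777496, -147.86289124358106, 128.6294802771395], [38.65474782256095, -128.1226172410308, 139.4786661431402]]
```

View pics/d2.png

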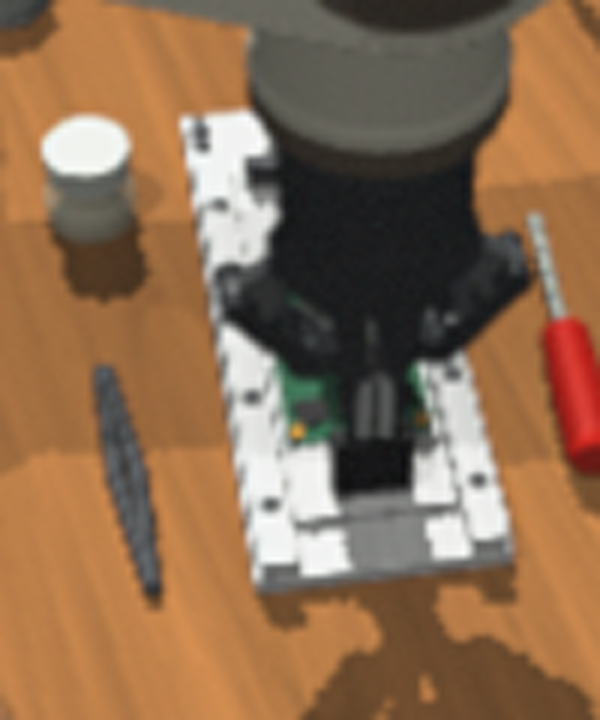

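View pics/s3.png

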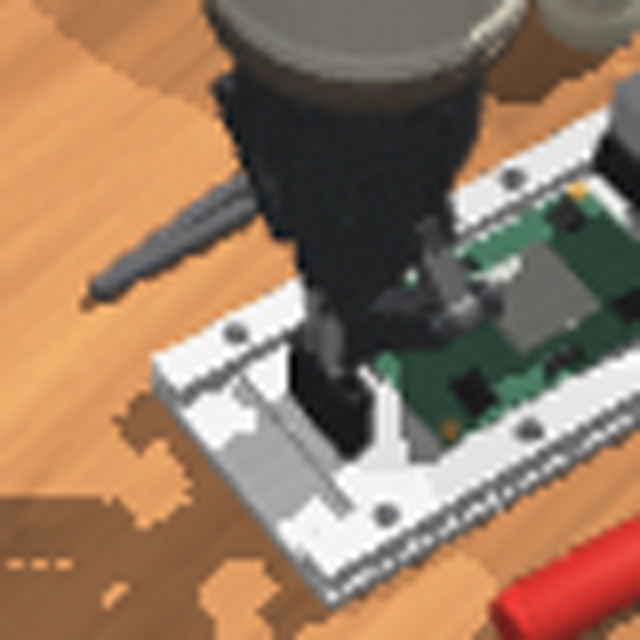

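```bash
python3 - <<'E'
from fit import *
th=np.radians(77.9-90);ex=np.array([np.cos(th),np.sin(th)]);ey=np.array([-ex[1],ex[0]]);o=np.array([.577,.127])
s=robot.state()
for n,cols,rows in [('scene',[318,321,324],range(204,234,2)),('side',[319,322,325],range(204,236,2))]:
    p=robot.get_image(n)
    for u in cols:
        print(n,u)
        for v in rows:
            z=p['z_map'][v,u]
            if z<=0: print(v,'none',p['image'][v,u]);continue
            w=world(p,u,v,z);d=w[:2]-o;print(v,np.round([d@ex*1e3,d@ey*1e3,w[2]*1e3],0),p['image'][v,u])
    
p=robot.get_image('wrist');save(p,'w2.png',None,1.2)
E
```

```text
scene 318
204 [  -6. -148.  101.] [35 38 38]
206 [ -14. -142.   78.] [94 97 96]
208 [  -8. -146.   79.] [73 75 74]
210 [  -7. -146.   73.] [95 97 97]
212 [  -6. -146.   64.] [82 81 81]
214 [  -8. -145.   51.] [41 40 42]
216 [  -5. -146.   46.] [25 27 28]
218 [  -7. -145.   33.] [25 25 28]
220 [  -4. -147.   29.] [26 24 25]
222 [  -4. -146.   17.] [123 122 122]
224 [   2. -151.   19.] [166 164 165]
226 [   5. -153.   15.] [143 142 141]
228 [   8. -155.   11.] [165 165 163]
230 [  13. -158.   10.] [168 166 166]
232 [  18. -162.   10.] [179 178 178]
scene 321
204 [  13. -153.  127.] [35 35 37]
206 [   6. -147.  106.] [31 33 33]
208 [   8. -148.  100.] [40 41 43]
210 [   5. -145.   85.] [91 92 92]
212 [   8. -147.   81.] [93 93 93]
214 [   7. -146.   70.] [92 92 91]
216 [   5. -145.   58.] [92 94 93]
218 [   7. -146.   52.] [31 32 31]
220 [   8. -146.   43.] [28 27 29]
222 [   9. -146.   34.] [27 27 29]
224 [  11. -147.   28.] [29 28 29]
226 [  10. -147.   17.] [157 157 155]
228 [  16. -151.   17.] [161 162 160]
230 [  19. -153.   14.] [137 137 136]
232 [  22. -155.    9.] [166 165 164]

[... 1562 characters left out ...]
  35.] [22 23 24]
230 [  -1. -146.   26.] [21 21 19]
232 [  -1. -148.   21.] [90 90 88]
234 [  -2. -153.   18.] [130 131 129]
side 325
204 [   4. -151.  130.] [26 27 27]
206 [   4. -152.  124.] [25 27 27]
208 [   5. -150.  114.] [25 25 27]
210 [   5. -147.  104.] [28 30 32]
212 [   5. -150.  100.] [33 33 35]
214 [   6. -143.   84.] [63 65 63]
216 [   7. -142.   75.] [63 65 64]
218 [   6. -144.   70.] [62 63 64]
220 [   7. -143.   61.] [60 62 60]
222 [   7. -142.   52.] [46 46 46]
224 [   7. -146.   49.] [20 21 22]
226 [   6. -148.   44.] [19 18 20]
228 [   7. -146.   33.] [22 19 24]
230 [   6. -149.   29.] [23 23 24]
232 [   7. -146.   16.] [100 101 100]
234 [   6. -152.   15.] [119 120 118]
```

View pics/w2.png

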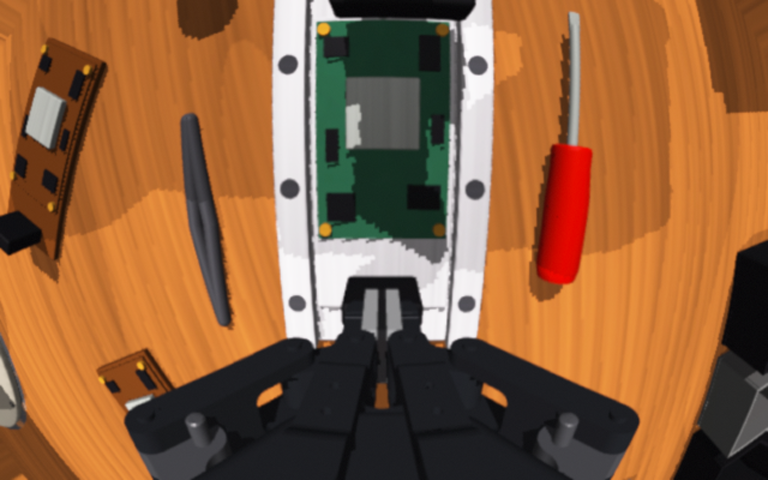

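```bash
python3 -m crank '[[[-10,0,0],0],[[-10,0,0],0],[[-10,0,0],0],[[-10,0,0],0],[[-5,0,0],0],[[0,0,0],0]]'
python3 rel.py; python3 - <<'E'
from fit import *
th=np.radians(77.9-90);ex=np.array([np.cos(th),np.sin(th)]);ey=np.array([-ex[1],ex[0]]);o=np.array([.577,.127])
s=robot.state()
for n in ['scene','side']:
    p=robot.get_image(n)
    K=p['camera_matrix'];c=Rm(p['attitude']).T@(s['ee_pos']-p['origin']);u0=K[0][0]*c[0]/-c[2]+K[0][2];v0=K[1][1]*-c[1]/-c[2]+K[1][2];print(n,u0,v0)
    for u in [int(u0)-3,int(u0),int(u0)+3]:
      for v in range(int(v0)-24,int(v0)+10,2):
            z=p['z_map'][v,u]
            w=world(p,u,v,z);d=w[:2]-o;print(u,v,z>0,np.round([d@ex*1e3,d@ey*1e3,w[2]*1e3],0),p['image'][v,u])
    save(p,n+'4.png',(int(u0)-50,int(v0)-50,int(u0)+50,int(v0)+30),7)
E
```

```text
t: 9.2
ee_pos: [0.5396, -0.0499, 0.0311]
eef_rot: [0.777, 0.629, -0.0, 0.0]
force: [-0.4, 0.7, 0.5]
gripper_width: -0.0
t 9.2 fix xy [   0.6 -180.8] z 31.1 heading x 77.97 j6 -0.025 F(fix) [-0.59  0.64  0.53] M [-0.    -0.016  0.042] w -0.0
scene 308.6683360030339 226.60563338046842
305 202 True [  23. -207.  190.] [32 32 36]
305 204 True [  24. -208.  183.] [32 34 36]
305 206 True [  14. -201.  158.] [29 29 31]
305 208 True [   9. -198.  141.] [31 32 34]
305 210 True [   7. -196.  128.] [35 36 39]
305 212 True [   9. -198.  125.] [33 36 37]
305 214 True [  -5. -188.   90.] [80 81 81]
305 216 True [   1. -192.   91.] [108 109 107]
305 218 True [   1. -192.   82.] [69 69 70]
305 220 True [  -1. -192.   71.] [69 69 70]
305 222 True [  -1. -192.   61.] [70 71 71]
305 224 True [ -21. -178.   15.] [238 237 237]
305 226 True [ -20. -179.    5.] [124 116 109]
305 228 True [ -17. -181.    1.] [136  96  62]
305 230 True [ -12. -184.   -0.] [142  97  64]
305 232 True [  -6. -189.    3.] [140  97  62]
305 234 True [  -1. -192.    1.] [137  92  60]
308 202 True [  29. -203.  192.] [36 36 37]
308
[... 3101 characters left out ...]
 [   1. -193.  132.] [27 30 30]
327 219 True [   2. -190.  121.] [29 29 31]
327 221 True [   2. -192.  116.] [25 27 26]
327 223 True [   2. -194.  113.] [31 32 32]
327 225 True [   2. -193.  103.] [30 32 34]
327 227 True [   2. -192.   95.] [58 59 59]
327 229 True [   3. -193.   88.] [81 84 81]
327 231 True [   3. -192.   80.] [81 83 80]
327 233 True [   3. -193.   73.] [83 85 82]
327 235 True [   3. -193.   65.] [87 89 87]
327 237 True [  11. -158.   10.] [87 88 87]
327 239 True [   9. -164.   10.] [96 97 96]
327 241 True [   8. -170.   10.] [95 96 95]
327 243 True [   7. -177.   11.] [112 114 111]
327 245 True [   6. -181.    8.] [102  97  92]
327 247 True [   6. -183.    3.] [105  71  44]
```

View pics/scene4.png

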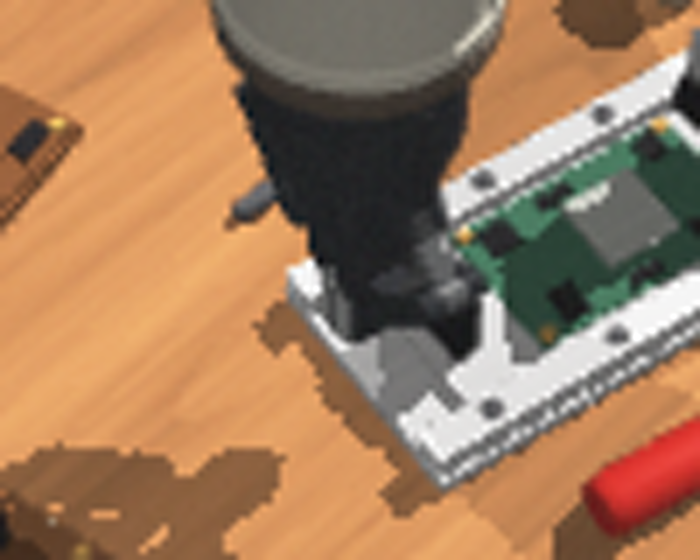

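View pics/side4.png

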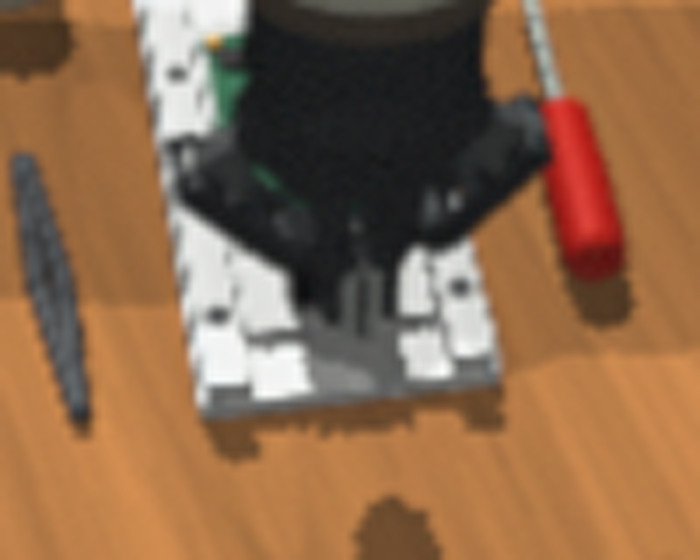

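```bash
python3 -m crank '[[[0,0,10],0],[[0,0,10],0],[[0,0,6],0],[[0,0,0],0]]'
python3 rel.py; cat > tip.py <<'E'
from fit import *
th=np.radians(77.9-90);ex=np.array([np.cos(th),np.sin(th)]);ey=np.array([-ex[1],ex[0]]);o=np.array([.577,.127])
s=robot.state();e=s['ee_pos'];d=e[:2]-o;tx,ty=d@ex*1e3,d@ey*1e3
for n in ['side','scene']:
    p=robot.get_image(n);P,C,U=cloud(p)
    f=np.stack([(P[:,:2]-o)@ex,(P[:,:2]-o)@ey,P[:,2]],1)*1000
    k=(abs(f[:,0]-tx)<14)&(abs(f[:,1]-ty)<16)&(C.max(1)<105)&(f[:,2]>20)&(f[:,2]<90)
    q=f[k];print(n,'lowest',np.round(np.sort(q[:,2])[:8]),'y',np.percentile(q[:,1],[2,50,98]))
E
python3 tip.py
```

```text
t: 9.8
ee_pos: [0.5393, -0.0495, 0.0044]
eef_rot: [0.777, 0.629, -0.0, -0.0]
force: [0.1, 1.2, -0.5]
gripper_width: -0.0001
t 9.8 fix xy [   0.2 -180.4] z 4.4 heading x 78.02 j6 -0.024 F(fix) [-0.18  1.16 -0.46] M [-0.043 -0.026 -0.006] w -0.1
side lowest [30. 31. 31. 32. 33. 33. 34. 35.] y [-194.7964 -191.6792 -175.3973]
scene lowest [30. 35. 36. 36. 36. 37. 39. 39.] y [-194.2055 -191.2208 -174.3257]
```

```bash
python3 -m crank '[[[5,0,0],0],[[5,0,0],0],[[4,0,0],0],[[2,0,0],0],[[2,0,0],0],[[2,0,0],0],[[2,0,0],0],[[2,0,0],0],[[2,0,0],0]]'
python3 rel.py;python3 - <<'E'
from h import *
p=robot.get_image('scene');save(p,'s5.png',(270,140,430,270),4.5)
E
```

```text
t: 11.02
ee_pos: [0.5451, -0.0242, 0.0051]
eef_rot: [0.777, 0.629, -0.0, 0.0]
force: [-1.1, -2.3, 0.4]
gripper_width: -0.0
t 11.03 fix xy [   0.5 -154.5] z 5.1 heading x 78.01 j6 0.024 F(fix) [-0.55 -2.46  0.39] M [-0.384 -0.003  0.009] w -0.0
```

View pics/s5.png

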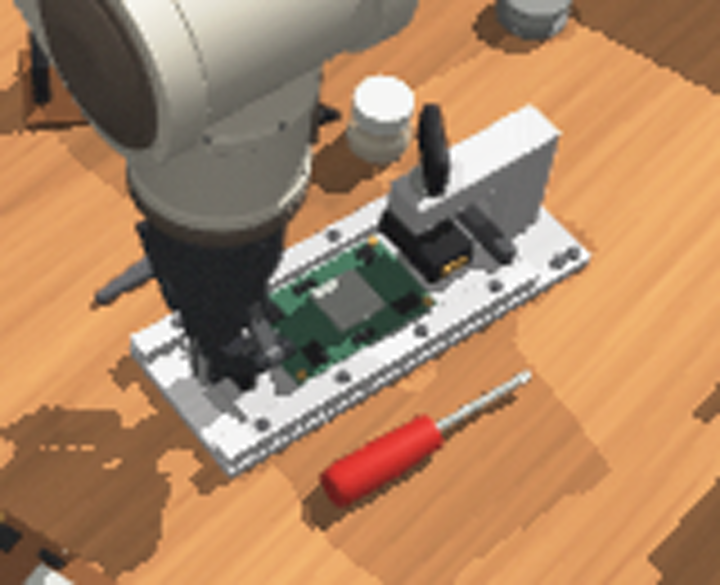

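```bash
python3 -m crank '[[[3,0,0],0],[[3,0,0],0],[[3,0,0],0],[[3,0,0],0],[[3,0,0],0],[[3,0,0],0],[[3,0,0],0],[[3,0,0],0],[[3,0,0],0],[[3,0,0],0]]'
python3 rel.py
python3 -m crank '[[[2,0,0],0],[[2,0,0],0],[[2,0,0],0],[[2,0,0],0],[[2,0,0],0],[[2,0,0],0]]'
python3 rel.py
```

```text
t: 12.32
ee_pos: [0.5514, 0.0054, 0.0051]
eef_rot: [0.777, 0.629, -0.0, -0.0]
force: [-1.6, -2.7, 0.8]
gripper_width: 0.0002
t 12.32 fix xy [   0.4 -124.3] z 5.1 heading x 78.01 j6 0.079 F(fix) [-0.96 -2.97  0.84] M [-0.369  0.108 -0.032] w 0.2
t: 13.08
ee_pos: [0.5538, 0.0171, 0.0051]
eef_rot: [0.777, 0.629, -0.0, 0.0]
force: [-1.9, -2.3, 0.9]
gripper_width: -0.0002
t 13.07 fix xy [   0.4 -112.4] z 5.1 heading x 78.01 j6 0.101 F(fix) [-1.37 -2.64  0.91] M [-0.381  0.097  0.001] w -0.2
```

```bash
python3 fit2.py | egrep 'scene|side|pcb|top'; python3 -m crank '[[[1,0,0],0],[[1,0,0],0],[[1,0,0],0]]'; python3 rel.py
```

```text
scene rail x [-52.408  -51.5093  52.6053  53.1951] y [-178.338  -175.161    55.1789   60.0034]
  top 9 [[  -2.2663 -123.7342   49.6722]
 pcb 277 [[-32.5016 -67.929   14.8827]
side rail x [-54.6621 -54.2643  49.2129  49.5616] y [-178.4778 -176.9412   54.2053   58.5809]
  top 21 [[ -14.9686 -124.7693   49.7332]
 pcb 25 [[-34.6185 -51.4068  16.4756]
t: 13.55
ee_pos: [0.5544, 0.0199, 0.0051]
eef_rot: [0.777, 0.629, -0.0, 0.0]
force: [0.1, -2.8, 0.6]
gripper_width: 0.0003
t 13.55 fix xy [   0.3 -109.5] z 5.1 heading x 78.01 j6 0.106 F(fix) [ 0.7  -2.69  0.56] M [-0.381  0.094 -0.052] w 0.3Traceback (most recent call last):
  File "fit2.py", line 20, in <module>
    gl=(abs(f[:,0])<40)&(mx<90)&(f[:,1]>-40)&(f[:,1]<0)&(f[:,2]>30)&(f[:,2]<90);q=f[gl];print(' gauge',len(q),np.percentile(q,[3,97],0))
                                                                                                              ~~~~~~~~~~~~~^^^^^^^^^^^^
    return _quantile_unchecked(
        a, q, axis, out, overwrite_input, method, keepdims, weights)
    return _ureduce(a,
                    func=_quantile_ureduce_func,
    ...<5 lines>...
                    overwrite_input=overwrite_input,
                    method=method)
    r = func(a, **kwargs)
    result = _quantile(arr,
                       quantiles=q,
    ...<2 lines>...
                       out=out,
                       weights=wgt)
    slices_having_nans = np.isnan(arr[-1, ...])
                                  ~~~^^^^^^^^^
IndexError: index -1 is out of bounds for axis 0 with size 0
```

Now creep in 0.5–1 mm steps towards the stop.

```bash
python3 -m crank '[[[1,0,0],0],[[1,0,0],0],[[0.5,0,0],0]]'; python3 rel.py;python3 -m crank '[[[0.5,0,0],0],[[0.5,0,0],0]]'; python3 rel.py;python3 -m crank '[[[0.5,0,0],0],[[0.5,0,0],0]]'; python3 rel.py
```

```text
t: 13.92
ee_pos: [0.5549, 0.0224, 0.0051]
eef_rot: [0.777, 0.629, -0.0, 0.0]
force: [-0.1, -1.8, -0.1]
gripper_width: 0.0002
t 13.93 fix xy [   0.4 -106.9] z 5.1 heading x 78.01 j6 0.111 F(fix) [ 0.29 -1.76 -0.14] M [-0.427  0.134 -0.041] w 0.2
t: 14.18
ee_pos: [0.5552, 0.0233, 0.0051]
eef_rot: [0.777, 0.629, -0.0, 0.0]
force: [0.5, -3.1, 0.6]
gripper_width: 0.0001
t 14.18 fix xy [   0.4 -106. ] z 5.1 heading x 78.01 j6 0.113 F(fix) [ 1.1  -2.96  0.59] M [-0.411  0.137 -0.027] w 0.1
t: 14.42
ee_pos: [0.5554, 0.0243, 0.0051]
eef_rot: [0.777, 0.629, -0.0, 0.0]
force: [-0.6, -1.8, 0.5]
gripper_width: -0.0001
t 14.43 fix xy [   0.4 -104.9] z 5.1 heading x 78.01 j6 0.114 F(fix) [-0.18 -1.86  0.51] M [-0.355  0.063 -0.002] w -0.1
```

```bash
for i in 1; do python3 -m crank '[[[0.5,0,0],0],[[0.5,0,0],0]]'; python3 rel.py; done;python3 -m crank '[[[0.5,0,0],0]]'; python3 rel.py;python3 -m crank '[[[0.5,0,0],0]]'; python3 rel.py
```

```text
t: 14.68
ee_pos: [0.5556, 0.0253, 0.0051]
eef_rot: [0.777, 0.629, -0.0, 0.0]
force: [-1.3, -3.0, 0.6]
gripper_width: -0.0002
t 14.68 fix xy [   0.3 -103.9] z 5.1 heading x 78.01 j6 0.116 F(fix) [-0.68 -3.23  0.56] M [-0.341  0.073 -0.01 ] w -0.2
t: 14.8
ee_pos: [0.5557, 0.0258, 0.0051]
eef_rot: [0.777, 0.629, -0.0, 0.0]
force: [-1.0, -2.1, 0.1]
gripper_width: 0.0002
t 14.8 fix xy [   0.4 -103.4] z 5.1 heading x 78.01 j6 0.117 F(fix) [-0.56 -2.3   0.07] M [-0.335  0.115  0.025] w 0.2
t: 14.92
ee_pos: [0.5558, 0.0263, 0.0051]
eef_rot: [0.777, 0.629, -0.0, 0.0]
force: [-0.8, -1.7, -0.4]
gripper_width: 0.0001
t 14.93 fix xy [   0.4 -102.9] z 5.1 heading x 78.01 j6 0.118 F(fix) [-0.46 -1.88 -0.35] M [-0.353  0.087 -0.003] w 0.1
```

```bash
python3 -m crank '[[[0.5,0,0],0]]'|grep force; python3 -m crank '[[[0.5,0,0],0]]'|grep force;python3 -m crank '[[[0.5,0,0],0]]'|grep force;python3 rel.py
```

```text
force: [-0.5, -1.9, -0.2]
force: [-2.5, -8.8, 1.2]
force: [-3.8, -12.3, 1.4]
t 15.3 fix xy [   0.3 -102.3] z 5.1 heading x 78.01 j6 0.121 F(fix) [ -1.09 -12.82   1.43] M [-2.045  0.617  0.033] w 0.2
```

```bash
python3 -m crank '[[[-2,0,0],0],[[-8,0,0],0],[[-20,0,0],0],[[-20,0,0],0],[[0,0,-30],0],[[0,0,-40],0],[[0,0,-50],0],[[0,0,-60],0],[[0,0,-20],0],[[0,0,0],0]]' 0;python3 rel.py; python3 fit2.py;  python3 - <<'E'
from h import *
p=robot.get_image('scene');save(p,'s6.png',(290,140,430,260),5)
for t in ['tab_end','knob_grip','stop','carrier']:
    print(t,[(round(d['p'],2),d['point']) for d in robot.mark_of(t,p)[:3]])
E
```

```text
t: 16.55
ee_pos: [0.5461, -0.0224, 0.2066]
eef_rot: [0.777, 0.629, 0.001, 0.001]
force: [-0.7, 0.4, -0.4]
gripper_width: 0.0854
t 16.55 fix xy [   1.1 -152.6] z 206.6 heading x 77.96 j6 0.028 F(fix) [-0.76  0.22 -0.41] M [ 0.056 -0.023 -0.015] w 85.4
scene rail x [-52.4615 -51.746   52.6222  53.3637] y [-178.2792 -176.8568   54.7592   58.6891]
 line fit deg -0.23799233401896613 -43.79120169897726
 line fit deg 0.0714787191674447 45.24015699940136
 arm x [-12.8795  16.0577] y [-16.1511  91.8823] z 100.26883707701285
 knob ((0.0066070556640625, -91.15880584716797), (129.7860870361328, 217.6859893798828), 0.08431675285100937) 603.5682130458816
tab_end []
knob_grip [(0.45, [366.4, 171.9])]
stop [(0.47, [374.2, 191.0])]
carrier [(0.88, [241.8, 206.9]), (0.75, [297.5, 158.7]), (0.72, [353.7, 199.5])]Traceback (most recent call last):
  File "fit2.py", line 17, in <module>
    b=(mx<80)&(f[:,1]<-110)&(f[:,2]>28)&(f[:,2]<60); q=f[b]; print(' block',len(q),np.percentile(q,[3,97],0)); t=b&(f[:,2]>49);q=f[t];print('  top',len(q),np.percentile(q,[3,50,97],0))
                                                                                   ~~~~~~~~~~~~~^^^^^^^^^^^^
    return _quantile_unchecked(
        a, q, axis, out, overwrite_input, method, keepdims, weights)
    return _ureduce(a,
                    func=_quantile_ureduce_func,
    ...<5 lines>...
                    overwrite_input=overwrite_input,
                    method=method)
    r = func(a, **kwargs)
    result = _quantile(arr,
                       quantiles=q,
    ...<2 lines>...
                       out=out,
                       weights=wgt)
    slices_having_nans = np.isnan(arr[-1, ...])
                                  ~~~^^^^^^^^^
IndexError: index -1 is out of bounds for axis 0 with size 0
```

View pics/s6.png

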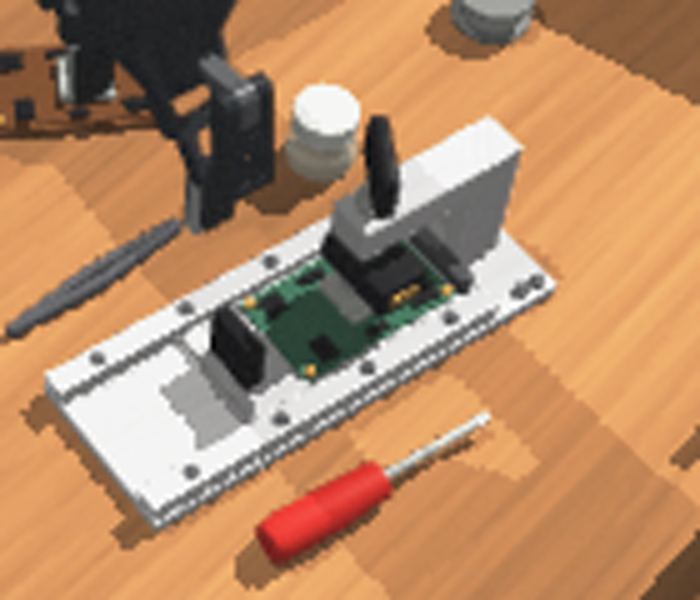

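```bash
python3 -m crank '[[[40,0,0],-8],[[0,0,0],-9],[[0,0,0],-9],[[0,0,0],-9],[[0,0,0],-9],[[0,0,0],-9],[[0,0,0],-6],[[0,0,0],0]]' 0;python3 rel.py 0 -0.3 150; python3 - <<'E'
from fit import *
th=np.radians(77.9-90);ex=np.array([np.cos(th),np.sin(th)]);ey=np.array([-ex[1],ex[0]]);o=np.array([.577,.127])
for n in ['scene','side']:
    p=robot.get_image(n);P,C,U=cloud(p)
    f=np.stack([(P[:,:2]-o)@ex,(P[:,:2]-o)@ey,P[:,2]],1)*1000
    b=(C.max(1)<80)&(abs(f[:,0])<25)&(f[:,1]<-60)&(f[:,1]>-110)&(f[:,2]>47)&(f[:,2]<57)
    print(n,b.sum(),np.percentile(f[b],[3,50,97],0) if b.any() else '')
    kn=(f[:,2]>135)&(f[:,2]<152)&(np.hypot(f[:,0],f[:,1])<40)&(C.max(1)<90);q=f[kn]; print(' knob',cv2.minAreaRect(q[:,:2].astype(np.float32)),np.median(q,0))
E
```

```text
t: 17.85
ee_pos: [0.5539, 0.018, 0.2045]
eef_rot: [0.367, 0.93, -0.0, -0.0]
force: [-0.2, 0.4, -0.0]
gripper_width: 0.0856
t 17.85 fix xy [   0.2 -111.5] z 204.5 heading x 136.99 j6 -0.927 F(fix) [-0.25  0.32 -0.05] M [-0.019  0.021  0.024] w 85.6
tool shift mm [57.3 95.3 54.5]
scene 48 [[-15.5459 -92.4159  48.8591]
 [  1.2483 -88.0907  51.793 ]
 [ 17.7129 -81.3262  55.5771]]
 knob ((2.007589340209961, -1.54327392578125), (10.413061141967773, 47.5456428527832), 58.40272903442383) [  3.6823  -3.2655 145.5974]
side 60 [[-18.1691 -93.864   47.767 ]
 [ -2.2467 -88.1677  52.1419]
 [ 13.675  -81.1175  55.387 ]]
 knob ((15.51866626739502, -10.230905532836914), (14.0440092086792, 10.16667366027832), 66.56563568115234) [ 14.1858 -13.1338 143.0647]
```

```bash
python3 -m crank '[[[20,32,0],0],[[20,32,0],0],[[17,31,0],0],[[0,0,20],0],[[0,0,20],0],[[0,0,0],0]]';python3 rel.py 0 -0.3 91; python3 - <<'E'
from fit import *
p=robot.get_image('wrist');save(p,'w7.png',None,1.2)
p=robot.get_image('scene');save(p,'s7.png',(290,100,430,240),5)
E
```

```text
t: 18.7
ee_pos: [0.5764, 0.1263, 0.1637]
eef_rot: [0.367, 0.93, -0.001, -0.001]
force: [0.6, 0.1, 0.7]
gripper_width: 0.0853
t 18.7 fix xy [-0.4 -0.8] z 163.7 heading x 136.92 j6 -0.734 F(fix) [0.59 0.18 0.74] M [-0.003  0.036  0.001] w 85.3
tool shift mm [-0.2  0.8 72.7]
```

View pics/w7.png

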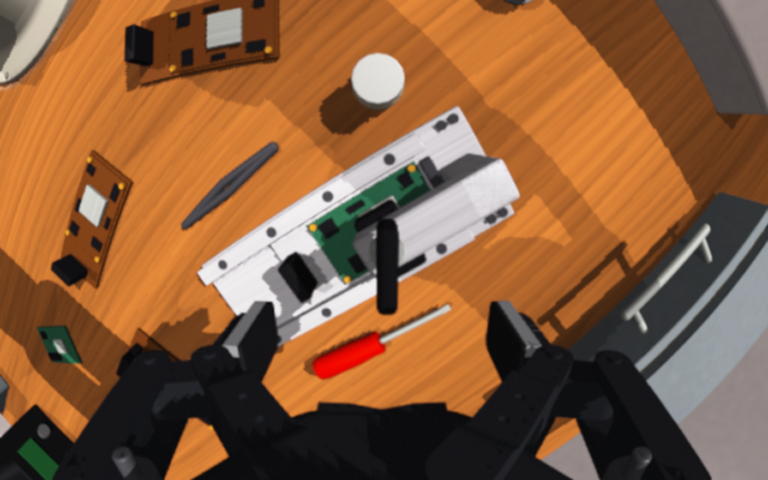

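View pics/s7.png

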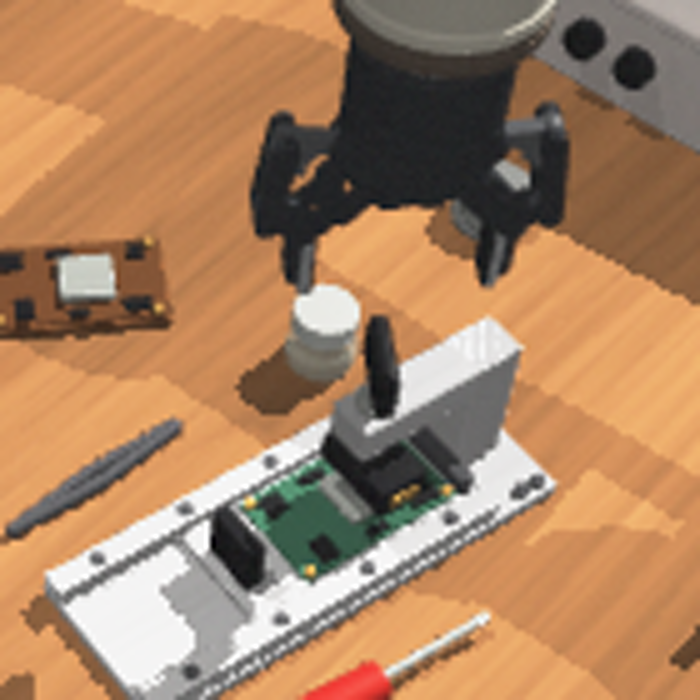

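```bash
python3 -m crank '[[[0,0.8,25],0],[[0,0,25],0],[[0,0,15],0],[[0,0,7],0],[[0,0,0],0]]';python3 rel.py 0 -0.3 91; python3 - <<'E'
from fit import *
p=robot.get_image('side');save(p,'d8.png',(250,60,390,200),5)
p=robot.get_image('scene');save(p,'s8.png',(290,100,430,240),5)
E
```

```text
t: 19.42
ee_pos: [0.5778, 0.1268, 0.0935]
eef_rot: [0.367, 0.93, 0.0, 0.0]
force: [0.9, -0.1, 0.7]
gripper_width: 0.0853
t 19.43 fix xy [0.9 0. ] z 93.5 heading x 137.0 j6 -0.734 F(fix) [0.88 0.1  0.68] M [-0.078  0.022  0.   ] w 85.3
tool shift mm [ 0.6 -0.7  2.5]
```

View pics/d8.png

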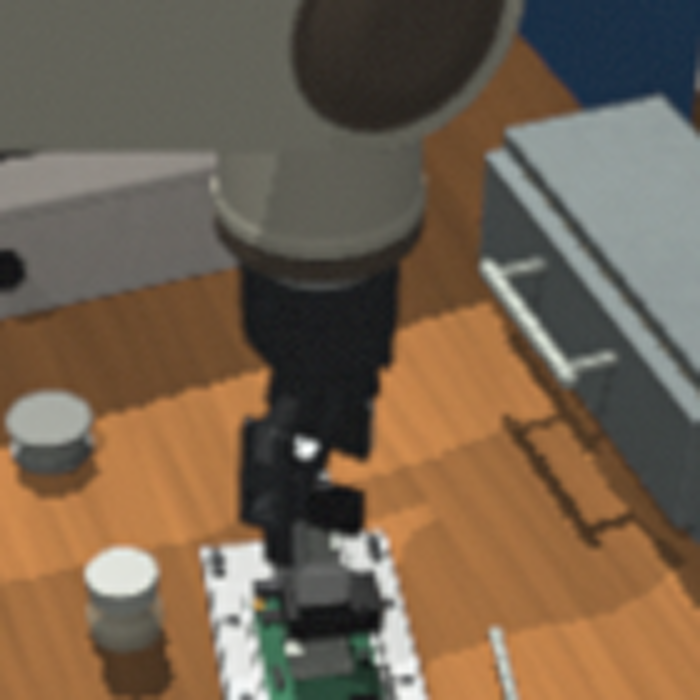

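View pics/s8.png

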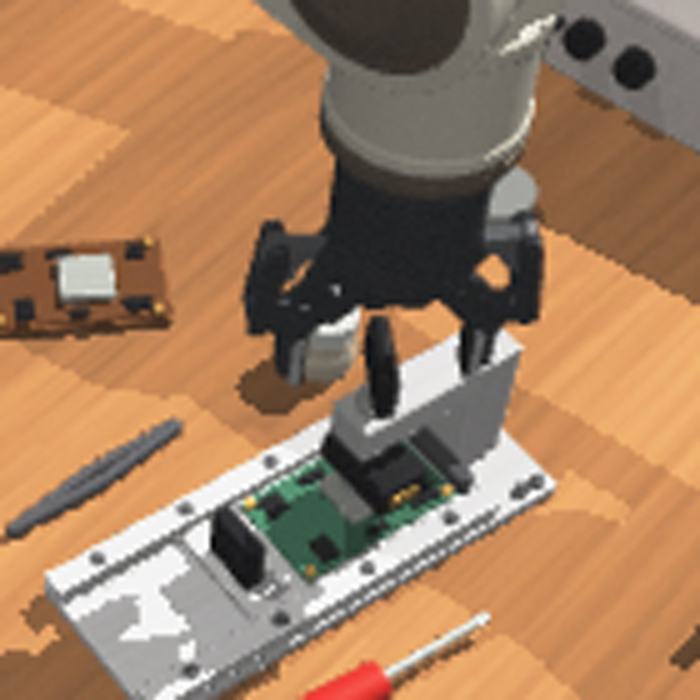

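```bash
python3 -m crank '[[[0,-0.5,2],0],[[0,0,0],0],[[0,0,0],0],[[0,0,0],0],[[0,0,0],0],[[0,0,0],0],[[0,0,0],0]]' 255 30;python3 rel.py 0 -0.3 91; python3 - <<'E'
from fit import *
p=robot.get_image('scene');save(p,'s9.png',(310,120,410,220),7)
E
```

```text
t: 20.4
ee_pos: [0.5785, 0.1277, 0.0914]
eef_rot: [0.366, 0.931, 0.001, 0.001]
force: [12.0, 11.1, -4.2]
gripper_width: 0.0115
t 20.4 fix xy [1.4 1.1] z 91.4 heading x 137.03 j6 -0.735 F(fix) [ 9.37 13.4  -4.16] M [ 1.64  -1.64  -0.072] w 11.5
tool shift mm [ 0.5 -1.9  0.4]
```

View pics/s9.png

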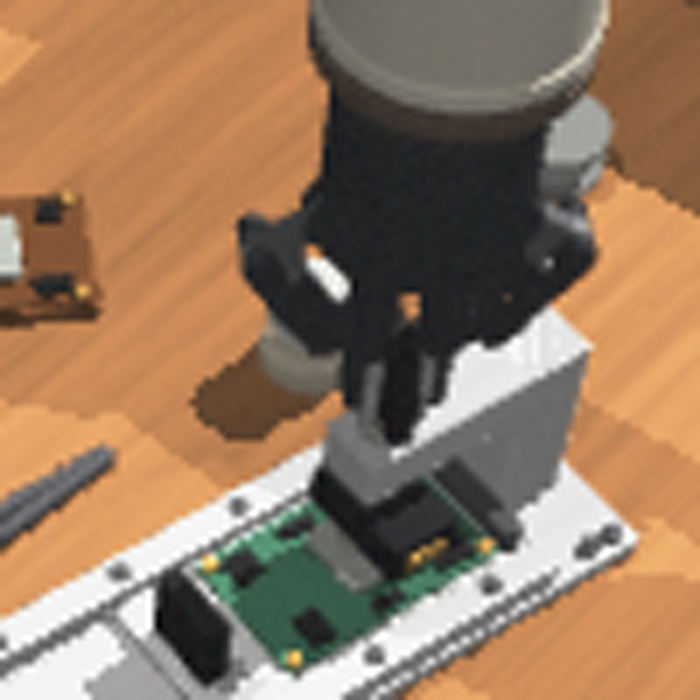

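```bash
python3 -m crank '[[[0,2,0],0],[[0,0,0],0]]';python3 rel.py
```

```text
t: 20.7
ee_pos: [0.5787, 0.128, 0.0913]
eef_rot: [0.366, 0.93, -0.0, 0.0]
force: [-1.2, -1.0, 3.5]
gripper_width: 0.0118
t 20.7 fix xy [1.4 1.3] z 91.3 heading x 137.02 j6 -0.733 F(fix) [-0.98 -1.26  3.53] M [-0.11   0.236  0.004] w 11.8
```

```bash
python3 -m crank '[[[0,0,0],10],[[0,0,0],10]]';python3 rel.py;python3 -m crank '[[[0,0,0],10],[[0,0,0],10]]';python3 rel.py
```

```text
t: 20.95
ee_pos: [0.5785, 0.1278, 0.0913]
eef_rot: [0.525, 0.851, -0.0, -0.0]
force: [-3.8, -1.9, 5.0]
gripper_width: 0.0116
t 20.95 fix xy [1.3 1.1] z 91.3 heading x 116.69 j6 -0.378 F(fix) [-3.32 -2.65  5.  ] M [-0.259  0.652  0.124] w 11.6
t: 21.2
ee_pos: [0.5783, 0.1277, 0.0913]
eef_rot: [0.665, 0.747, -0.0, -0.0]
force: [-6.8, -2.7, 7.1]
gripper_width: 0.0116
t 21.2 fix xy [1.1 0.9] z 91.3 heading x 96.68 j6 -0.029 F(fix) [-6.04 -4.07  7.07] M [-0.397  0.936  0.116] w 11.6
```

```bash
python3 -m crank '[[[0,-0.8,-0.5],10],[[0,0,0],10],[[0,0,0],10],[[0,0,0],10]]';python3 rel.py;python3 - <<'E'
from fit import *
p=robot.get_image('scene');save(p,'s10.png',(310,120,410,220),7)
E
```

```text
t: 21.7
ee_pos: [0.5776, 0.1278, 0.0914]
eef_rot: [0.88, 0.475, -0.0, -0.0]
force: [-1.8, 0.3, 0.3]
gripper_width: 0.0116
t 21.7 fix xy [0.5 0.9] z 91.4 heading x 56.68 j6 0.669 F(fix) [-1.78 -0.06  0.29] M [0.051 0.237 0.183] w 11.6
```

View pics/s10.png

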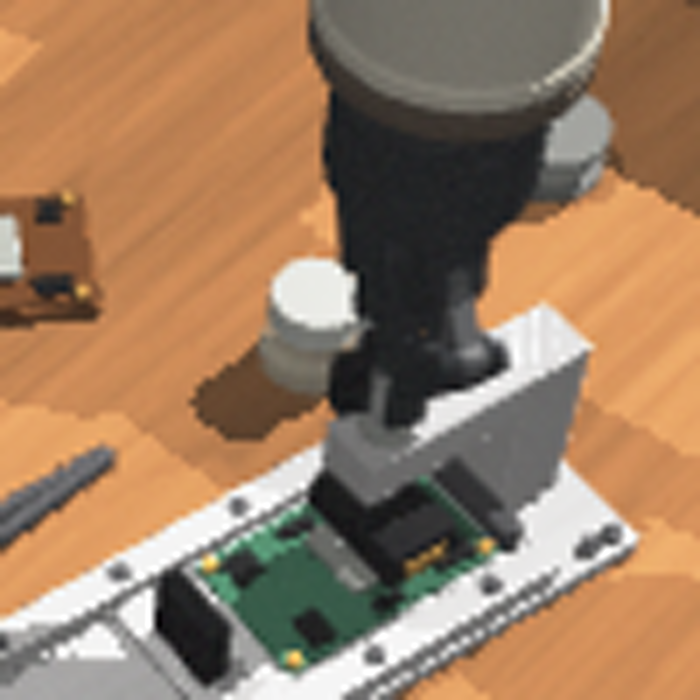

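```bash
cat > tab.py <<'E'
from fit import *
import sys
th=np.radians(77.9-90);ex=np.array([np.cos(th),np.sin(th)]);ey=np.array([-ex[1],ex[0]]);o=np.array([.577,.127])
p=robot.get_image('scene');P,C,U=cloud(p)
f=np.stack([(P[:,:2]-o)@ex,(P[:,:2]-o)@ey,P[:,2]],1)*1000
C=C.astype(int)
k=(C[:,0]>C[:,2]+45)&(C[:,0]>90)&(f[:,0]>25)&(f[:,0]<60)&(abs(f[:,1])<16)&(f[:,2]>33)&(f[:,2]<70)
q=f[k];print('brass n',len(q),'med',np.median(q,0).round(1) if len(q) else '','max x',np.round(q[:,0].max(),1) if len(q) else '', 'px',U[k].mean(0) if len(q) else '')
if len(sys.argv)>1: save(p,sys.argv[1],(335,165,405,235),9)
E
python3 -m crank '[[[0,0,0],10],[[0,0,0],10],[[0,0,0],10],[[0,0,0],10]]';python3 rel.py; python3 tab.py s11.png
```

```text
t: 22.25
ee_pos: [0.5774, 0.1282, 0.0914]
eef_rot: [0.989, 0.147, -0.001, -0.0]
force: [-4.1, 3.6, 0.4]
gripper_width: 0.0113
t 22.25 fix xy [0.1 1.2] z 91.4 heading x 16.88 j6 1.364 F(fix) [-4.78  2.66  0.41] M [0.589 0.621 0.147] w 11.3
brass n 12 med [34.9  1.1 51.9] max x 36.5 px [370.5    199.6667]
```

View pics/s11.png

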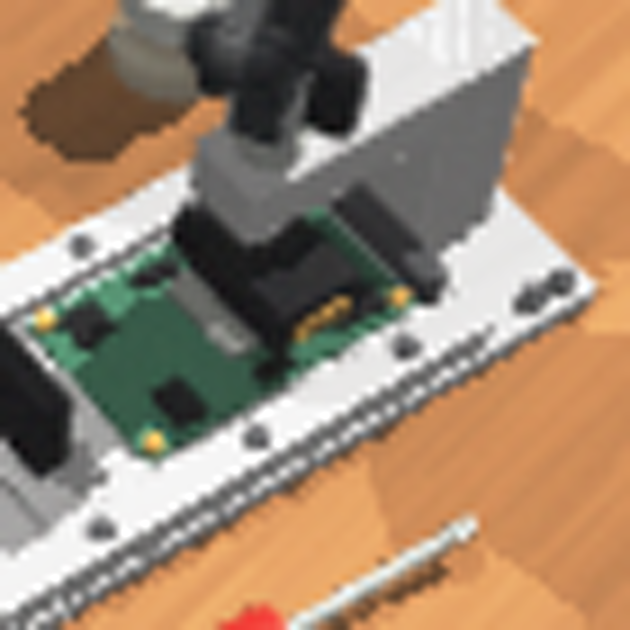

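```bash
python3 -m crank '[[[0,-0.4,0],0],[[0,0,0],0],[[0,0,0],0],[[0,0,0],0],[[0,0,0],0]]' 0;python3 rel.py;python3 -m crank '[[[0,0,-25],0],[[0,0,-20],-10],[[0,0,0],-10],[[0,0,0],-10],[[0,0,0],-10],[[0,0,0],-10],[[0,0,0],-10],[[0,0,0],-10],[[0,0,0],-10],[[0,0,0],-10]]';python3 -m crank '[[[0,0,0],-10],[[0,0,0],-10],[[0,0,0],-10],[[0,0,0],-10],[[0,0,0],-10],[[0,0,0],-10],[[0,0,0],-10],[[0,0,0],-10],[[0,0,0],-10],[[0,0,0],0]]'; python3 rel.py 0.4 1.8 91; python3 tab.py;python3 - <<'E'
from fit import *
p=robot.get_image('wrist');save(p,'w12.png',None,1.2)
E
```

```text
t: 22.92
ee_pos: [0.5778, 0.1282, 0.0916]
eef_rot: [0.989, 0.148, 0.0, 0.0]
force: [-0.3, 0.6, -0.6]
gripper_width: 0.0855
t 22.93 fix xy [0.5 1.3] z 91.6 heading x 17.03 j6 1.362 F(fix) [-0.38  0.52 -0.57] M [-0.059  0.016  0.004] w 85.5
t: 24.18
ee_pos: [0.5778, 0.1283, 0.1366]
eef_rot: [0.592, 0.806, -0.0, 0.0]
force: [-0.8, -0.9, 0.3]
gripper_width: 0.0854
t: 25.42
ee_pos: [0.5778, 0.1282, 0.1366]
eef_rot: [-0.148, 0.989, -0.0, -0.0]
force: [-0.1, -0.7, -0.0]
gripper_width: 0.0852
t 25.43 fix xy [0.5 1.4] z 136.6 heading x -163.02 j6 -1.779 F(fix) [ 0.08 -0.71 -0.04] M [-0.083 -0.034 -0.017] w 85.2
tool shift mm [-0.1  0.4 45.6]
brass n 11 med [35.4  2.8 52.9] max x 36.7 px [370.5455 199.6364]
```

View pics/w12.png

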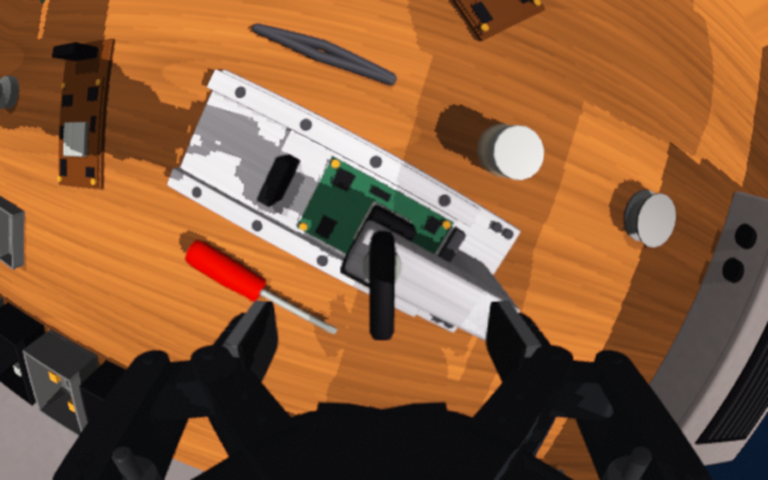

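Knob bar is aligned vertically in the wrist view (382, 285) between the fingers. Descend and regrip.

```bash
python3 -m crank '[[[0,0.4,25],0],[[0,0,15],0],[[0,0,5],0],[[0,0,0],0]]';python3 -m crank '[[[0,0,0],0],[[0,0,0],0],[[0,0,0],0],[[0,0,0],0],[[0,0,0],0],[[0,0,0],0]]' 255 30;python3 rel.py;python3 tab.py
```

```text
t: 26.02
ee_pos: [0.5777, 0.1286, 0.0917]
eef_rot: [-0.148, 0.989, -0.0, -0.0]
force: [1.0, 0.6, 0.1]
gripper_width: 0.0856
t: 26.78
ee_pos: [0.5778, 0.1284, 0.0917]
eef_rot: [-0.148, 0.989, -0.0, 0.0]
force: [-0.0, -3.1, 3.1]
gripper_width: 0.0118
t 26.77 fix xy [0.5 1.6] z 91.7 heading x -163.0 j6 -1.779 F(fix) [ 0.62 -3.08  3.08] M [-0.565 -0.05  -0.141] w 11.8
brass n 12 med [35.6  0.5 53. ] max x 36.7 px [370.5    199.6667]
```

```bash
python3 -m crank '[[[0,0,0],10],[[0,0,0],10]]' >/dev/null;python3 rel.py;python3 tab.py;python3 -m crank '[[[0,0,0],10],[[0,0,0],10]]'>/dev/null;python3 rel.py;python3 tab.py s13.png
```

```text
t 27.07 fix xy [0.4 1.7] z 91.8 heading x 176.69 j6 -1.424 F(fix) [ 1.58 -2.66  2.36] M [-0.449  0.003  0.175] w 11.4
brass n 36 med [41.7 -0.5 52. ] max x 48.4 px [371.6111 201.25  ]
t 27.38 fix xy [0.4 1.7] z 91.7 heading x 156.87 j6 -1.078 F(fix) [ 1.64 -1.87  2.7 ] M [-0.348 -0.09   0.211] w 11.7
brass n 39 med [40.4 -0.4 50.4] max x 48.4 px [371.359  201.7179]
```

View pics/s13.png

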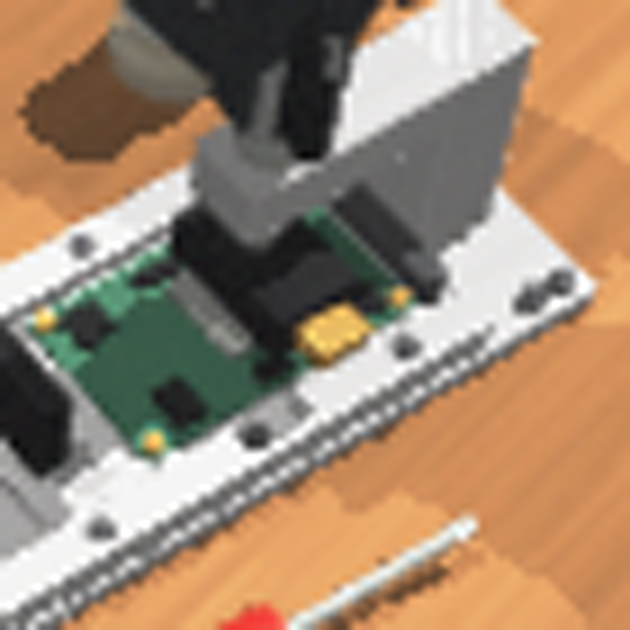

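The tab was already out after the first 20°. I had chained a second 20° onto that command without checking in between, so I overshot. I'll back off to just above the angle where the tab was first seen out, to take the extra load off the board.

```bash
python3 -m crank '[[[0,0,0],-9],[[0,0,0],-9],[[0,0,0],0]]' >/dev/null;python3 rel.py;python3 tab.py; python3 -m crank '[[[0,0,0],0],[[0,0,0],0],[[0,0,0],0],[[0,0,0],0],[[0,0,0],0],[[0,0,0],0]]' 0;python3 rel.py; python3 -m crank '[[[0,0,-20],0],[[0,0,-30],0],[[0,0,-40],0],[[0,0,-30],0],[[0,0,0],0]]';python3 - <<'E'
from fit import *
p=robot.get_image('wrist');save(p,'w14.png',None,1.2)
p=robot.get_image('scene');save(p,'s14.png',(290,130,430,260),5)
E
python3 tab.py s15.png
```

```text
t 27.8 fix xy [0.4 1.7] z 91.7 heading x 175.21 j6 -1.398 F(fix) [ 1.5  -3.54  4.35] M [-0.493 -0.064  0.174] w 11.5
brass n 38 med [41.5 -0.1 52.3] max x 48.9 px [371.6053 201.3421]
t: 28.6
ee_pos: [0.5776, 0.1286, 0.0916]
eef_rot: [0.044, 0.999, -0.0, -0.0]
force: [0.1, -0.9, 0.2]
gripper_width: 0.0854
t 28.6 fix xy [0.3 1.7] z 91.6 heading x 175.01 j6 -1.395 F(fix) [ 0.33 -0.86  0.19] M [ 0.037 -0.017  0.061] w 85.4
t: 29.22
ee_pos: [0.5785, 0.1287, 0.214]
eef_rot: [0.044, 0.999, 0.0, 0.002]
force: [-0.4, 0.4, -1.1]
gripper_width: 0.0853
brass n 38 med [41.7  0.3 52.4] max x 47.9 px [371.6053 201.3421]
```

View pics/s14.png

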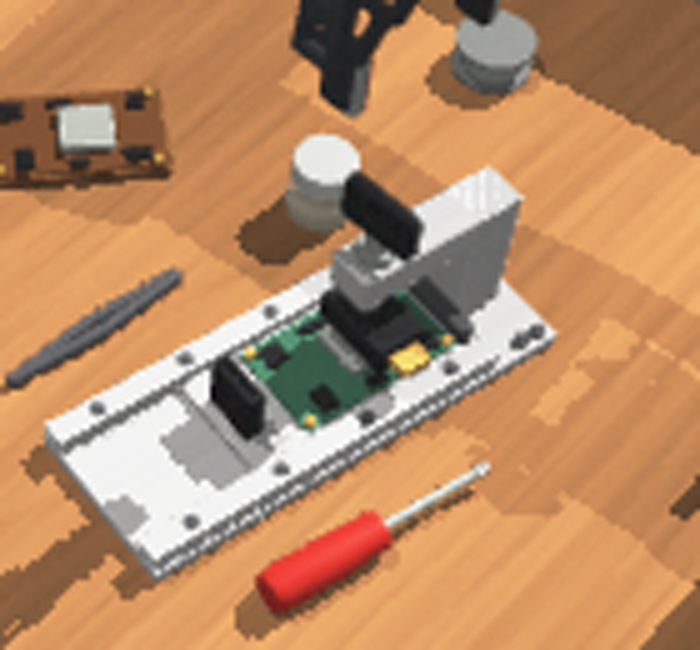

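View pics/w14.png

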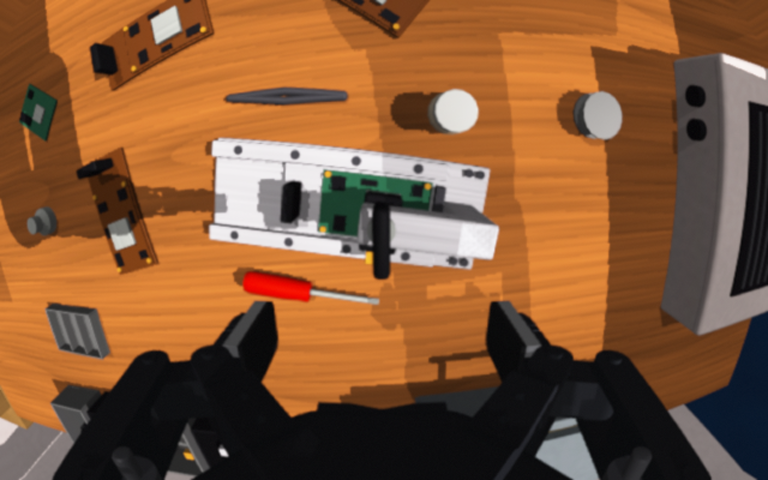

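```bash
python3 - <<'E'
from fit import *
th=np.radians(77.9-90);ex=np.array([np.cos(th),np.sin(th)]);ey=np.array([-ex[1],ex[0]]);o=np.array([.577,.127])
for n in ['scene']:
    p=robot.get_image(n);P,C,U=cloud(p)
    f=np.stack([(P[:,:2]-o)@ex,(P[:,:2]-o)@ey,P[:,2]],1)*1000
    b=(C.max(1)<80)&(abs(f[:,0])<25)&(f[:,1]<-60)&(f[:,1]>-110)&(f[:,2]>47)&(f[:,2]<57)
    print(n,b.sum(),np.percentile(f[b],[3,50,97],0).round(1))
print(robot.state()['t'],robot.job_done())
E
```

```text
scene 48 [[-15.5 -92.1  47.3]
 [  2.7 -87.8  51.5]
 [ 17.4 -82.3  55. ]]
the job is handed in; nothing more can be done
29.425 None
```

I handed the job in at about 29.4 s with the carrier home and the tab out. However, I overtightened the knob by 20° to 40° before backing it off.

- **Carrier:** I pushed it home with closed fingers behind its grip block, in 0.5 mm steps at the end. It stopped with about 13 N on the fingers. The block's centre measured at fixture y ≈ -87 mm, which is the home position, and it was still there (about -87) at hand-in.
- **Knob:** I turned it about 140° clockwise in two grips. The tab came out during the first 20° of the second grip, about 50° earlier than I had estimated.
- **Overshoot:** I had sent a second 20° without looking at the picture in between. By the stated spring rate, that means a peak roughly 2.6 to 5.2 N over the pop force. I turned it back 18°, to just above the angle where the tab was first seen out. I could not tell whether the board was harmed, though the pictures show no visible damage.
- **Last checks:** The tab stands out, its end about 48 mm from the screw axis compared with about 36 mm before. The gripper is open and clear, about 120 mm higher. The bystanders look unmoved in the pictures, and I did not touch the tab.
- **Disagreement found:** The closed fingertips sit about 26 mm higher than the reported TCP height. Because of this my first push passed over the block without touching it, and I corrected for the offset from then on.

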